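# Close the sample flask with its nested lids, then lift the outer cap off alone

### The job

The lids of the open sample flask stand nested on the steel tray: a tapered stopper, and resting on it an outer cap through which the stopper's knob sticks up. Lift both lids together by the knob, lower them onto the open flask, still holding the knob, until the stopper is fully home in the neck, and let go; then take the outer cap by its rim and lift it straight off alone, leaving the stopper seated. The outer cap is to be wiped down, so finish while still holding it still and level, at least 10 cm above where it sat; do not take the lids apart before the stopper is home, and leave the flask standing and everything else where it is.

Things in the scene. Friction and masses are not known exactly. Their poses are not given: they have to be found in the camera images.
- flask_mouth (a point): Centre of the open mouth of the flask to be closed, at its rim, 152 mm above the table; z axis up, out of the mouth. Neck: straight, 37 mm high, 52 mm outside and 45 mm inside diameter, free inside for 31 mm, where white tube tops are seen.
- stopper_center (a point): Centre (half-way up, on the axis) of the stopper, the inner lid: upright round plastic part 74 mm high, z axis up. Grey tapered plug from 37 to 7 mm below the centre; black flange to 1 mm above it; black knob, 23 mm diameter, from 1 to 37 mm above it, of which 7 to 37 mm stand free above the cap resting on the flange. Fully home in the flask, this centre is 7 mm above the mouth's centre.
- cap_center (a point): Centre (half-way up, on the axis) of the outer cap: round steel cap, 67 mm outside diameter, 28 mm high, z axis up. Flat top 6 mm thick with a central 27 mm hole round the knob; skirt wall 3 mm, open below. Resting on the flange its centre is 7 mm below the stopper's. With the stopper home this centre is level with the mouth's, and the knob stands 30 mm above the flat top.
- flask: The flask to be closed: loose steel vacuum flask, about 0.9 kg, upright on the table; origin under its centre, z up. Body 90 mm diameter up to 98 mm, shoulder sloping in up to 115 mm, neck up to 152 mm. A grey carrying handle stands out to 75 mm from the axis on its own +x side, below 95 mm.
- stopper: The stopper (about 0.11 kg, loose); origin at the centre of its plug's foot, 37 mm below its centre. Plug 34 mm diameter at the foot, 42 mm at its top; flange 54 mm diameter, 8 mm thick, which comes to rest on the neck's rim. At the start it stands on its foot on the tray.
- cap: The outer cap (about 0.08 kg, loose); origin at the centre of its lower edge, 14 mm below its centre. It only lies on the stopper's flange, free to shift 2 mm sideways, and rises with the stopper. Seated, its skirt overlaps the top 14 mm of the neck, with about 4 mm of room all round.
- tray: Shallow steel tray fixed to the table, 200 x 260 mm, floor 3 mm and rim 16 mm above the table; origin at the centre of its underside. The lids stand on its -y half (its own frame).
- closed_flask_mid (a point): Leave alone: a second, like flask (0.98 kg) that is already closed with its own lids, knob top 196 mm above the table; the point is on its axis, 76 mm above the table. Which of the two stands left or right varies.
- gallipot: Leave alone: small loose steel bowl, 54 mm diameter, 32 mm high, on the tray's +y half; origin under its centre.
- gel_pump: Leave alone: white pump bottle 66 mm diameter, 192 mm high; origin under its centre.
- soap_pump: Leave alone: clear pump bottle 60 mm diameter, 178 mm high; origin under its centre.
- glove_box: Leave alone: white and blue glove box 125 x 240 x 70 mm high; origin under its centre.
- tube_carton: Leave alone: white carton of red-capped tubes 120 x 170 x 85 mm, its flap up to 122 mm; origin under its centre.
- specimen_cup: Leave alone: specimen cup with white lid, 64 mm diameter, 66 mm high; origin under its centre.
- marker: Leave alone: black marker pen 120 mm long, 11 mm high, lying; origin under its middle.
Mind the look-alikes: they are no part of the job. What is meant by the stopper is not orange, and is the larger of those in its own colour.

How it is judged:
On the way, in this order (a step that is already met when the one before it is completed fails the run):
1. both lids are lifted together off the tray by the stopper, the cap still resting on it (height (world z) of stopper_center above 0.075 m and contact force between the fingers and stopper above 0.5 N and z of cap_center in the frame of stopper_center between -0.0105 and -0.003 m and horizontal distance between cap_center and stopper_center below 0.006 m), for 0.1 s.
2. the nested lids are lowered onto the flask, the stopper held by its knob until within 6 mm of fully home (z of stopper_center in the frame of flask_mouth between 0.0045 and 0.013 m and horizontal distance between stopper_center and flask_mouth below 0.005 m and z of cap_center in the frame of stopper_center between -0.0105 and -0.003 m and horizontal distance between cap_center and stopper_center below 0.006 m and contact force between the fingers and stopper above 0.5 N), for 0.1 s.
3. the stopper is fully home with the cap on it, and both are let go (z of stopper_center in the frame of flask_mouth between 0.0045 and 0.0095 m and horizontal distance between stopper_center and flask_mouth below 0.004 m and angle between the z axis of stopper_center and the z axis of flask_mouth, either way round below 0.06 rad and z of cap_center in the frame of stopper_center between -0.0105 and -0.003 m and horizontal distance between cap_center and stopper_center below 0.006 m and contact force between the fingers and stopper below 0.1 N and contact force between the fingers and cap below 0.1 N), for 0.1 s.
At the end, for the whole second after the job is handed in: The stopper is fully home in the neck (within 2.5 mm of its seated height, 4 mm sideways, 0.06 rad), untouched; the flask stands upright; the outer cap alone is held by the fingers, at rest, level within 15 degrees, at least 85 mm above where it sat, and touches nothing else (z of stopper_center in the frame of flask_mouth between 0.0045 and 0.0095 m and horizontal distance between stopper_center and flask_mouth below 0.004 m and angle between the z axis of stopper_center and the z axis of flask_mouth, either way round below 0.06 rad and z of cap_center in the frame of flask_mouth above 0.085 m and angle between cap_center's own z axis and vertical below 0.26 rad and contact force between the fingers and cap above 1 N and contact force between the fingers and stopper below 0.3 N and contact force between cap and stopper below 0.2 N and linear speed of cap below 0.05 m/s and angle between flask_mouth's own z axis and vertical below 0.06 rad); the arm keeps its last pose, push and grip.
It fails at once if the cap is lifted more than 15 mm off the stopper, or slips 20 mm off it sideways, while the stopper is not home in the flask ((z of cap_center in the frame of stopper_center above 0.008 m or horizontal distance between cap_center and stopper_center above 0.02 m) and not (z of stopper_center in the frame of flask_mouth between 0.003 and 0.0115 m and horizontal distance between stopper_center and flask_mouth below 0.005 m)).
It fails at once if the flask is tipped by more than 10 degrees or shoved more than 30 mm (angle between flask_mouth's own z axis and vertical above 0.17 rad or distance of flask_mouth from where it was at the start of the episode above 0.03 m).
It fails at once if the second flask or any other thing on the table is moved more than 30 mm (distance of any of closed_flask_mid, gallipot, gel_pump, soap_pump, glove_box, tube_carton, specimen_cup, marker from where it was at the start of the episode above 0.03 m).
It also fails if it takes over 58 s, if anything falls off the work surface, if the arm or the gripper's body presses on something with over 40 N, if the wrist force passes 120 N, or if a joint passes its speed limit or range.

### The arm

A 6-joint arm with a two-finger parallel gripper is mounted at the origin on the work surface. World frame = base frame: x ahead of the robot, y to its left, z up, the work surface at z = 0. Lengths are in m, angles in rad, forces in N, time in s.
With the tool pointing down it reaches from about 0.3 to 0.875 m from the base axis. Payload 6.4 kg.
Tool frame: the origin (TCP) lies at the very end of the fingers, on their centre line; the grasp point (between the pads) lies 19 mm behind it; z points along the fingers, y is the line along which they close (so a half turn about z gives the same grasp; the last joint's range is limited). The gripper opens to 85 mm and grips with 20 to 120 N. Pads are 22 mm wide; open, the fingers measure 114 mm over their backs; the gripper's body (76 mm by 85 mm) begins 54 mm behind the grasp point. The pads swing forward as they close: fully open they stand 13 mm farther back than shut.
Start: joints at [0.998, 0.181, 1.607, -0, 1.354, -0.206], TCP at [0.206, 0.537, 0.231] pointing down, gripper open.
Joint ranges: [-2.99, 2.99], [-0.89, 2.07], [0.3, 2.58], [-1.14, 4.28], [0, 2.63], [-3.12, 3.12]. Speed limits (rad/s): [2.57, 2.57, 3.01, 3.14, 3.14, 3.14].

### API

Orientations are given as a unit quaternion [w, x, y, z].
In Python, from bench import ctrl, camera, calibration, order, outline_of gives the robot as it stands.
- The arm moves only by the tool move_arm, never from a script. Its argument "series" is a list that holds one entry, the list of rows, each a list of 5 numbers: the opening, from 0 (shut) to 1 (fully open), then the shift along the tool's x, y, z in mm, then the turn about the tool's z in rad. A call has exactly 10 rows; each row is the pose to reach, as a shift and turn from the pose commanded when the call began, along the tool's axes at that moment; what a row does not reach only later rows make up. A row lasts 1/12 s, in which the tool goes at most 41.7 mm and 7.16 degrees, less where a joint would pass 70% of its speed; a pose out of reach is approached as far as the arm can. A call with a gripper value outside its range is refused whole. The fingers move at their own pace and stop on an object; the grip force is fixed at half the most. Time passes only in rows, so rows that repeat a pose let the fingers close, or fill a call up. It gives the time, the measured TCP pose, the force, the opening and the grip force at its end, in the units of the state.
- ctrl.get_obs(): the state, without advancing time (a new reading comes with each control period).
- camera(name): name is "scene" or "side" or "wrist"; returns (picture, depth): 480x640x3 uint8, blue, green, red; 480x640 float32, m along the optical axis (not along the pixel's ray), 0 where there is no reading.
- calibration(name): a dict with "intrinsics" (3x3 intrinsics, pixels), "rvec" (rotation vector, rad) and "tvec" (3), from world to camera coordinates, as OpenCV has them. Camera axes: x right, y down, z forward; pixel columns grow to the right and rows downward; lengths in m; the calibration is good to about 2 mm. A picture is of the moment at which its call begins: read the wrist's pose just before it. calibration takes no time and is no camera call; for the wrist camera it gives the pose at the moment of the call.
- order.hand_in(): hands the job in; it is judged then, once.
Trained networks look in the newest picture that a camera, given by its name, has taken for a name from the list of things; names that differ only in an ending like _2 or _b are one class to them, and where a whole thing is asked for, a point or a joint stands for the part that bears it (a point fixed in the world has none). Each returns a list of dicts, best first, with "conf" (0 to 1); they miss things now and then, are a little off and sometimes report something else, mostly with a low value. They report only what shows in the picture. A call takes as long as a camera call. They do not tell look-alikes from the thing itself.
- outline_of(target, camera): "region" (480x640 bool, what is visible of it) and "bbox" ([centre column, centre row, width, height] in pixels, round what is visible of it).
The state is a dict: "time_s": time; "q": joint angles; "dq": joint speeds; "joint_efforts": joint torques, N m; "eef_pos": TCP position; "eef_rot": TCP orientation; "wrist_force": force on the tool from outside, world axes, zero at the start; "torque": the same for the moment, N m; "opening": opening from 0.0 (shut) to 1.0 (fully open); "grasp_force": force on a finger pad.
Only numpy, scipy, OpenCV 4.12 (cv2) and the standard library are available. Lean on these libraries where they do the work, as an engineer would, in place of code of your own. Each camera call takes 0.05 s, during which the arm holds its last target. There are 200 camera calls.

## Working session

There is one attempt and no reset: what is moved stays moved. The work goes in short steps, Python scripts to look and compute and a tool call to move; the robot and the scene stay as the last step left them, time stands still between calls to the robot, and variables do not carry over. Pictures are saved under pics/ and viewed, at most 10 in all, crops included, and the job is handed in when it is done.

Besides the shell and the picture viewer there is one more tool, called by a JSON object that holds its "method" and its "body". move_arm: Moves the arm, as the interface text tells. Its arguments: {"type":"object","properties":{"series":{"type":"array","items":{"type":"array","items":{"type":"array","items":{"type":"number"}}}}},"required":["series"]}

```bash
mkdir -p pics; ls; cat > h.py <<'E'
import numpy as np, cv2
from bench import ctrl, camera, calibration, order, outline_of
def cal(n):
    c=calibration(n); R=cv2.Rodrigues(np.array(c["rvec"],float))[0]
    return np.array(c["intrinsics"],float),R,np.array(c["tvec"],float).ravel()
def world(n,d,mask,c=None):
    K,R,t=c or cal(n); v,u=np.nonzero(mask&(d>0)); z=d[v,u]
    P=np.stack([(u-K[0,2])*z/K[0,0],(v-K[1,2])*z/K[1,1],z],1)
    return (P-t)@R
def proj(n,X,c=None):
    K,R,t=c or cal(n); p=(np.atleast_2d(X)@R.T+t)@K.T
    return p[:,:2]/p[:,2:]
E
python3 - <<'E'
from h import *
for n in ("scene","side"):
    p,d=camera(n); cv2.imwrite(f"pics/{n}0.png",p); c=cal(n)
    for t in ("stopper","cap","flask","closed_flask_mid","gallipot","tray"):
        for o in outline_of(t,n):
            if o["conf"]<.2: continue
            W=world(n,d,o["region"],c)
            print(n,t,round(o["conf"],2),np.round(o["bbox"]),len(W), np.round(np.percentile(W,[2,50,98],axis=0),3).tolist() if len(W) else '')
o=ctrl.get_obs();print(o["eef_pos"],o["eef_rot"],o["opening"])
E
```

```text
pics
scene stopper 0.77 [165. 257.  10.  22.] 223 [[0.291, -0.349, -0.003], [0.34, -0.332, 0.026], [0.353, -0.316, 0.052]]
scene stopper 0.69 [111. 343.  22.  33.] 566 [[0.548, -0.507, 0.003], [0.575, -0.483, 0.038], [0.591, -0.461, 0.075]]
scene stopper 0.64 [167. 298.  16.  16.] 128 [[0.494, -0.355, 0.048], [0.508, -0.346, 0.07], [0.514, -0.336, 0.08]]
scene cap 0.58 [172. 305.  32.  27.] 638 [[0.471, -0.378, 0.003], [0.514, -0.346, 0.045], [0.533, -0.314, 0.052]]
scene flask 0.6 [355. 249.  37.  67.] 1975 [[0.475, 0.066, 0.006], [0.525, 0.096, 0.094], [0.567, 0.145, 0.15]]
scene closed_flask_mid 0.75 [431. 218.  47.  76.] 2226 [[0.448, 0.283, 0.002], [0.499, 0.313, 0.099], [0.532, 0.362, 0.192]]
scene closed_flask_mid 0.5 [474. 308. 101.  77.] 5342 [[0.668, 0.207, 0.002], [0.753, 0.286, 0.071], [0.806, 0.382, 0.105]]
scene gallipot 0.74 [170. 304.  32.  25.] 587 [[0.476, -0.377, 0.021], [0.517, -0.346, 0.045], [0.533, -0.315, 0.051]]
scene gallipot 0.7 [235. 290.  21.  22.] 410 [[0.468, -0.217, 0.002], [0.482, -0.193, 0.02], [0.519, -0.17, 0.036]]
scene tray 0.91 [201. 306. 135.  
[... 419 characters left out ...]
19, 0.053]]
side cap 0.79 [358. 376.  33.  34.] 758 [[0.466, -0.378, 0.02], [0.489, -0.36, 0.047], [0.526, -0.32, 0.05]]
side flask 0.9 [298. 233.  47.  57.] 1832 [[0.454, 0.066, 0.006], [0.494, 0.084, 0.087], [0.562, 0.135, 0.152]]
side closed_flask_mid 0.87 [267. 190.  33.  68.] 1648 [[0.429, 0.283, 0.004], [0.469, 0.301, 0.094], [0.529, 0.361, 0.19]]
side gallipot 0.98 [329. 321.  20.  29.] 381 [[0.47, -0.218, 0.005], [0.494, -0.18, 0.022], [0.516, -0.167, 0.036]]
side tray 0.76 [352. 365. 138. 124.] 8872 [[0.395, -0.41, 0.001], [0.485, -0.287, 0.004], [0.598, -0.148, 0.019]]
[0.20620341 0.53677119 0.23130647] [1.12487600e-05 1.82365565e-01 9.83230797e-01 1.13711307e-05] 1.004510081663474
```

```bash
python3 - <<'E'
from h import *
a=cv2.imread("pics/scene0.png");b=cv2.imread("pics/side0.png")
cv2.imwrite("pics/crop0.png",np.vstack([np.hstack([cv2.resize(a[230:390,70:270],(400,300)),cv2.resize(b[300:460,250:450],(400,300))]),np.hstack([cv2.resize(a[150:380,300:600],(400,300)),cv2.resize(b[130:330,170:420],(400,300))])]))
n="scene";p,d=camera(n);c=cal(n)
import sys
def circ(P):
    A=np.c_[2*P[:,:2],np.ones(len(P))];s=np.linalg.lstsq(A,(P[:,:2]**2).sum(1),rcond=None)[0];return s[:2],np.sqrt(s[2]+s[0]**2+s[1]**2)
for n in("scene","side"):
    p,d=camera(n);W=world(n,d,np.ones(d.shape,bool),c=cal(n))
    def sel(x,y,r,z0,z1): return W[(np.hypot(W[:,0]-x,W[:,1]-y)<r)&(W[:,2]>z0)&(W[:,2]<z1)]
    for nm,a in dict(knob=(.503,-.346,.02,.057,.072),skirt=(.503,-.346,.04,.025,.042),neck=(.515,.105,.04,.12,.147),body=(.515,.105,.056,.05,.09)).items():
        P=sel(*a); print(n,nm,len(P),circ(P) if len(P)>5 else '',np.round(P.min(0),3) if len(P) else '',np.round(P.max(0),3) if len(P) else '')
E
```

```text
scene knob 54 (array([ 0.50225916, -0.34619567]), np.float64(0.009302841609422362)) [ 0.499 -0.357  0.057] [ 0.513 -0.335  0.072]
scene skirt 159 (array([ 0.50236283, -0.34626812]), np.float64(0.030304801427023086)) [ 0.495 -0.38   0.025] [ 0.536 -0.313  0.042]
scene neck 298 (array([0.50088195, 0.10969112]), np.float64(0.023763556017118485)) [0.475 0.082 0.12 ] [0.527 0.134 0.147]
scene body 430 (array([0.51968781, 0.10143138]), np.float64(0.032630368424690775)) [0.478 0.064 0.05 ] [0.568 0.152 0.09 ]
side knob 59 (array([ 0.49867961, -0.34531008]), np.float64(0.010705855349493518)) [ 0.487 -0.357  0.057] [ 0.508 -0.343  0.072]
side skirt 170 (array([ 0.4976004 , -0.34873158]), np.float64(0.029658639505174188)) [ 0.465 -0.379  0.025] [ 0.526 -0.335  0.042]
side neck 251 (array([0.49813117, 0.1105261 ]), np.float64(0.0243670557303241)) [0.475 0.082 0.12 ] [0.523 0.138 0.147]
side body 368 (array([0.50765878, 0.12405907]), np.float64(0.05723216570058085)) [0.461 0.064 0.05 ] [0.565 0.096 0.09 ]
```

View pics/scene0.png

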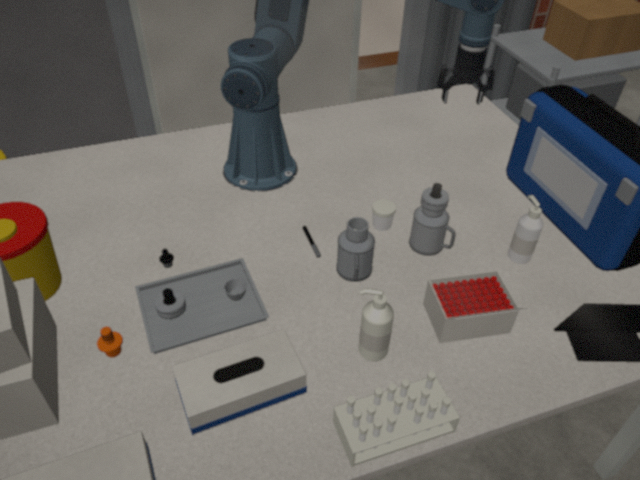

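View pics/crop0.png

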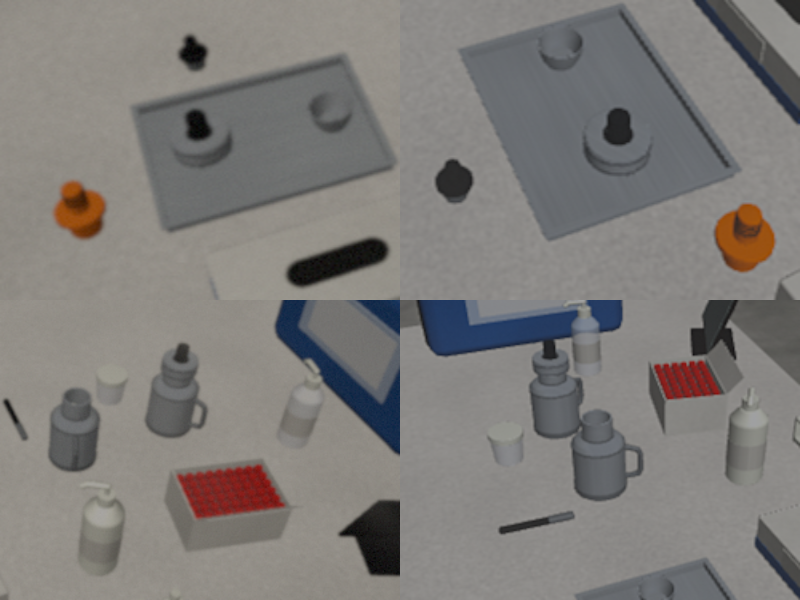

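The lids meant stand on the tray at scene pixel (168,302): black knob through a steel cap. The look-alikes are a small black stopper at (166,257) and an orange one at (111,343). The nested one fits, being the larger black stopper with the cap on it, and the crop confirms this. The open flask is at (355,249) and the closed one at (431,218). I'll fly over the flask first for a close look.

{"method": "move_arm", "body": {"series": [[[1,0,0,-40,0],[1,0,0,-70,0],[1,-427,-293,-70,0],[1,-427,-293,-70,0],[1,-427,-293,-70,0],[1,-427,-293,-70,0],[1,-427,-293,-70,0],[1,-427,-293,-70,0],[1,-427,-293,-70,0],[1,-427,-293,-70,0]]]}}

```text
time_s: 1.68
eef_pos: [0.3958, 0.2604, 0.3016]
eef_rot: [0.0, 0.182, 0.983, 0.0]
wrist_force: [1.4, 2.0, -0.6]
opening: 1.0
grasp_force: 0.0
```

```bash
cat >> h.py <<'E'
from scipy.spatial.transform import Rotation
def shift(tgt):
    o=ctrl.get_obs(); w,x,y,z=o["eef_rot"]; R=Rotation.from_quat([x,y,z,w]).as_matrix()
    print("t",round(o["time_s"],2),"pos",np.round(o["eef_pos"],4),"op",round(o["opening"],3),"gf",round(o["grasp_force"],1),"wf",np.round(o["wrist_force"],1),"q6",round(o["q"][5],2),"tilt",round(R[2,2],4),"x",np.round(R[:,0],3))
    print("shift mm to",tgt,np.round(R.T@(np.array(tgt)-o["eef_pos"])*1000,1))
E
python3 - <<'E'
from h import *
shift([.499,.110,.3])
K,R,t=cal("wrist");print("cam",-R.T@t,"dir",R[2],K[0,0])
E
```

```text
t 1.68 pos [0.3958 0.2604 0.3016] op 1.0 gf 0.0 wf [ 1.4  2.  -0.6] q6 -0.87 tilt -1.0 x [-0.934  0.358 -0.001]
shift mm to [0.499, 0.11, 0.3] [-150.2 -103.4    1.7]
cam [0.33135894 0.28357462 0.44470016] dir [ 0.25553733 -0.09658364 -0.96196272] 373.24727551102166
```

{"method": "move_arm", "body": {"series": [[[1,-150,-103,2,0],[1,-150,-103,2,0],[1,-150,-103,2,0],[1,-150,-103,2,0],[1,-150,-103,2,0],[1,-150,-103,2,0],[1,-150,-103,2,0],[1,-150,-103,2,0],[1,-150,-103,2,0],[1,-150,-103,2,0]]]}}

```text
time_s: 2.52
eef_pos: [0.4976, 0.1134, 0.2995]
eef_rot: [0.0, 0.181, 0.983, 0.0]
wrist_force: [-0.4, 0.1, 0.4]
opening: 0.999
grasp_force: 0.0
```

```bash
cat >> h.py <<'E'
def circ(P):
    A=np.c_[2*P[:,:2],np.ones(len(P))];s=np.linalg.lstsq(A,(P[:,:2]**2).sum(1),rcond=None)[0];return np.round(s[:2],4),round(np.sqrt(s[2]+s[0]**2+s[1]**2),4)
E
python3 - <<'E'
from h import *
shift([.5,-.346,.18])
c=cal("wrist");p,d=camera("wrist")
W=world("wrist",d,d>0,c);r=np.hypot(W[:,0]-.499,W[:,1]-.11)
P=W[(r<.035)&(abs(W[:,2]-.152)<.006)];print(len(P),circ(P),np.median(P[:,2]),P.min(0),P.max(0),(P.min(0)+P.max(0))/2)
th=np.linspace(0,6.28,200)
for rr in(.0225,.026):
    uv=proj("wrist",np.c_[.499+rr*np.cos(th),.110+rr*np.sin(th),0*th+.152],c)
    for u,v in uv.astype(int): 
        if 0<=u<640 and 0<=v<480:p[v,u]=(0,0,255)
cv2.imwrite("pics/w1.png",p)
E
```

```text
t 2.52 pos [0.4976 0.1134 0.2995] op 0.999 gf 0.0 wf [-0.4  0.1  0.4] q6 -1.21 tilt -1.0 x [-0.934  0.357 -0.   ]
shift mm to [0.5, -0.346, 0.18] [-166.1 -428.4  119.4]
968 (array([0.4973, 0.1097]), np.float64(0.0239)) 0.15221714891428598 [0.47192886 0.08406126 0.14601562] [0.52375345 0.13508928 0.15476597] [0.49784116 0.10957527 0.15039079]
```

View pics/w1.png

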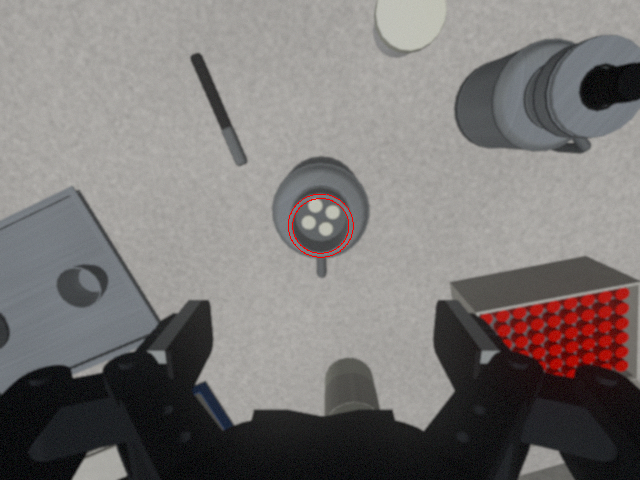

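The open mouth is at wrist pixel (320,226), with the four white tube tops inside, and the projected rings match it. The fit puts it at about (0.498, 0.110). Next I'll go over the lids.

{"method": "move_arm", "body": {"series": [[[1,-163,-425,0,0],[1,-163,-425,0,0],[1,-163,-425,0,0],[1,-163,-425,0,0],[1,-163,-425,0,0],[1,-163,-425,0,0],[1,-163,-425,0,0],[1,-163,-425,0,0],[1,-163,-425,40,0],[1,-163,-425,80,0]]]}}

```text
time_s: 3.4
eef_pos: [0.4996, -0.2967, 0.2636]
eef_rot: [0.003, 0.182, 0.983, -0.002]
wrist_force: [1.0, -0.5, 0.6]
opening: 1.002
grasp_force: 0.0
```

{"method": "move_arm", "body": {"series": [[[1,0,0,0,0],[1,0,0,0,0],[1,0,0,0,0],[1,0,0,0,0],[1,0,0,0,0],[1,0,0,0,0],[1,0,0,0,0],[1,0,0,0,0],[1,0,0,0,0],[1,0,0,0,0]]]}}

```text
time_s: 4.23
eef_pos: [0.498, -0.2929, 0.2601]
eef_rot: [0.0, 0.182, 0.983, -0.0]
wrist_force: [0.0, 0.0, 0.5]
opening: 0.999
grasp_force: 0.0
```

```bash
python3 - <<'E'
from h import *
shift([.5,-.346,.05])
c=cal("wrist");p,d=camera("wrist")
W=world("wrist",d,d>0,c);r=np.hypot(W[:,0]-.5,W[:,1]+.346)
P=W[(r<.02)&(W[:,2]>.055)&(W[:,2]<.085)];print("knob",len(P),circ(P),P.max(0));T=P[P[:,2]>.074];print("top",len(T),(T.min(0)+T.max(0))/2,T.max(0)-T.min(0))
P=W[(r<.045)&(abs(W[:,2]-.047)<.005)];print("cap",len(P),circ(P),(P.min(0)+P.max(0))/2,P.max(0)-P.min(0))
o=ctrl.get_obs()["eef_pos"];print("tcp px",proj("wrist",[o,o-[0,0,.1]],c))
th=np.linspace(0,6.28,300)
for rr,z in((.0115,.077),(.0335,.047)):
    for u,v in proj("wrist",np.c_[.5+rr*np.cos(th),-.346+rr*np.sin(th),0*th+z],c).astype(int):
        if 0<=u<640 and 0<=v<480:p[v,u]=(0,0,255)
cv2.imwrite("pics/w2.png",p)
E
```

```text
t 4.23 pos [ 0.498  -0.2929  0.2601] op 0.999 gf 0.0 wf [0.  0.  0.5] q6 -1.94 tilt -1.0 x [-0.934  0.358 -0.   ]
shift mm to [0.5, -0.346, 0.05] [-20.8 -48.9 210.1]
knob 613 (array([ 0.4977, -0.3461]), np.float64(0.0086)) [ 0.50980889 -0.3355738   0.08010217]
top 478 [ 0.49853716 -0.34700096  0.07708162] [0.02254348 0.02243679 0.00604108]
cap 2813 (array([ 0.4987, -0.3474]), np.float64(0.0256)) [ 0.49877726 -0.34707311  0.04692697] [0.06646812 0.06632763 0.00972407]
tcp px [[325.59354326 304.02525253]
 [324.43492402 239.423634  ]]
```

View pics/w2.png

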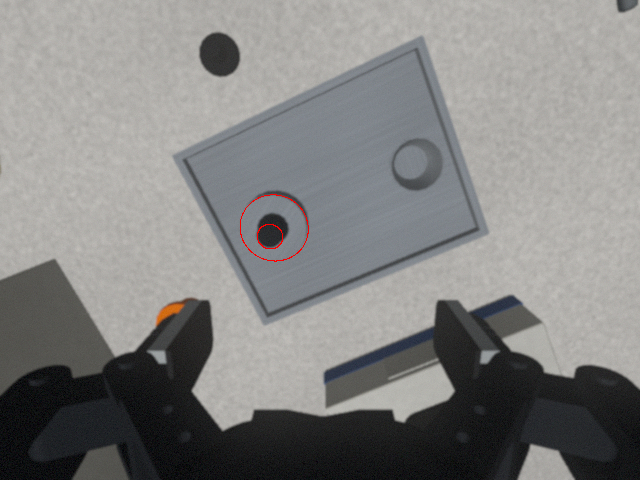

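{"method": "move_arm", "body": {"series": [[[1,-20,-50,30,0],[1,-20,-50,60,0],[1,-20,-50,90,0],[1,-20,-50,120,0],[1,-20,-50,150,0],[1,-20,-50,175,0],[1,-20,-50,190,0],[1,-20,-50,200,0],[1,-20,-50,210,0],[1,-20,-50,210,0]]]}}

```text
time_s: 5.12
eef_pos: [0.498, -0.3462, 0.0483]
eef_rot: [-0.001, 0.182, 0.983, 0.001]
wrist_force: [-0.0, 0.1, -0.3]
opening: 0.998
grasp_force: 0.0
```

{"method": "move_arm", "body": {"series": [[[0.8,0,0,0,0],[0.7,0,0,0,0],[0.6,0,0,0,0],[0.5,0,0,0,0],[0.4,0,0,0,0],[0.35,0,0,0,0],[0.3,0,0,0,0],[0.2,0,0,0,0],[0.1,0,0,0,0],[0,0,0,0,0]]]}}

```text
time_s: 5.95
eef_pos: [0.4989, -0.3469, 0.0504]
eef_rot: [0.0, 0.182, 0.983, -0.0]
wrist_force: [-0.3, 1.8, 4.1]
opening: 0.247
grasp_force: 58.6
```

```bash
python3 - <<'E'
from h import *
shift([.499,-.3465,.05])
E
```

```text
t 5.95 pos [ 0.4989 -0.3469  0.0504] op 0.247 gf 58.6 wf [-0.3  1.8  4.1] q6 -2.01 tilt -1.0 x [-0.933  0.359 -0.   ]
shift mm to [0.499, -0.3465, 0.05] [0.1 0.4 0.4]
```

{"method": "move_arm", "body": {"series": [[[0,0,0,-4,0],[0,0,0,-8,0],[0,0,0,-14,0],[0,0,0,-22,0],[0,0,0,-32,0],[0,0,0,-44,0],[0,0,0,-58,0],[0,0,0,-70,0],[0,0,0,-80,0],[0,0,0,-80,0]]]}}

```text
time_s: 6.78
eef_pos: [0.5001, -0.3482, 0.1335]
eef_rot: [0.002, 0.182, 0.983, -0.002]
wrist_force: [-0.3, -0.2, -2.3]
opening: 0.244
grasp_force: 58.7
```

```bash
python3 - <<'E'
from h import *
shift([.498,.1097,.27])
pos=ctrl.get_obs()["eef_pos"]
ims=[]
for n in("side","scene"):
    c=cal(n);p,d=camera(n);u,v=proj(n,pos-[0,0,.01],c)[0].astype(int)
    ims.append(cv2.resize(p[v-45:v+45,u-45:u+45],(400,400),interpolation=cv2.INTER_CUBIC))
    W=world(n,d,d>0,c);P=W[(np.hypot(W[:,0]-pos[0],W[:,1]-pos[1])<.042)&(W[:,2]<pos[2]-.004)&(W[:,2]>.06)]
    for z in np.arange(.075,.13,.004):
        Q=P[abs(P[:,2]-z)<.002]
        if len(Q)>3: print(n,round(z,3),len(Q),np.round(np.ptp(Q[:,:2],axis=0),3),circ(Q))
cv2.imwrite("pics/held.png",np.hstack(ims))
E
```

```text
t 6.78 pos [ 0.5001 -0.3482  0.1335] op 0.244 gf 58.7 wf [-0.3 -0.2 -2.3] q6 -2.01 tilt -1.0 x [-0.933  0.359 -0.005]
shift mm to [0.498, 0.1097, 0.27] [ 165.5  426.4 -138.3]
side 0.103 22 [0.052 0.028] (array([ 0.5002, -0.3471]), np.float64(0.0325))
side 0.107 42 [0.059 0.039] (array([ 0.5002, -0.3467]), np.float64(0.0334))
side 0.111 50 [0.059 0.041] (array([ 0.5002, -0.347 ]), np.float64(0.0331))
side 0.115 47 [0.055 0.041] (array([ 0.5   , -0.3467]), np.float64(0.0331))
side 0.119 48 [0.061 0.041] (array([ 0.5   , -0.3473]), np.float64(0.0328))
side 0.123 57 [0.062 0.047] (array([ 0.4982, -0.3513]), np.float64(0.0294))
side 0.127 83 [0.062 0.058] (array([ 0.4971, -0.3532]), np.float64(0.0257))
scene 0.099 6 [0.013 0.048] (array([ 0.5   , -0.3471]), np.float64(0.0312))
scene 0.103 34 [0.029 0.061] (array([ 0.4997, -0.3478]), np.float64(0.0325))
scene 0.107 39 [0.028 0.064] (array([ 0.4999, -0.3471]), np.float64(0.0327))
scene 0.111 41 [0.029 0.061] (array([ 0.5013, -0.348 ]), np.float64(0.0317))
scene 0.115 40 [0.031 0.066] (array([ 0.5002, -0.3474]), np.float64(0.0327))
scene 0.119 43 [0.038 0.066] (array([ 0.5002, -0.3471]), np.float64(0.0323))
scene 0.123 57 [0.038 0.066] (array([ 0.5059, -0.347 ]), np.float64(0.0277))
scene 0.127 198 [0.054 0.064] (array([ 0.5025, -0.3479]), np.float64(0.0247))
```

View pics/held.png

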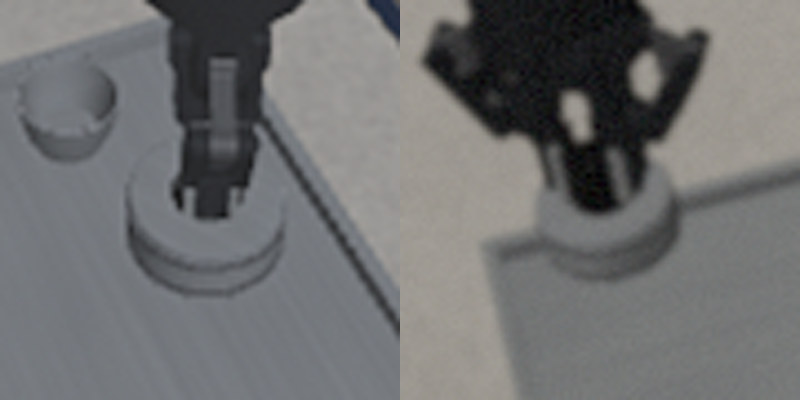

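Both lids are held level by the knob: in the held crop the cap sits around the fingers at (205,215) in the left panel and (600,200) in the right. I'll carry them to the flask smoothly.

{"method": "move_arm", "body": {"series": [[[0,0,0,-10,0],[0,0,0,-25,0],[0,2,5,-45,0],[0,5,14,-65,0],[0,11,28,-85,0],[0,18,47,-105,0],[0,27,70,-120,0],[0,37,96,-130,0],[0,47,122,-138,0],[0,57,148,-140,0]]]}}

```text
time_s: 7.72
eef_pos: [0.4987, -0.1873, 0.2715]
eef_rot: [0.001, 0.183, 0.983, -0.0]
wrist_force: [0.6, 0.1, -2.5]
opening: 0.244
grasp_force: 58.8
```

{"method": "move_arm", "body": {"series": [[[0,10,26,0,0],[0,20,52,0,0],[0,30,78,0,0],[0,40,104,0,0],[0,50,130,0,0],[0,60,156,0,0],[0,70,182,0,0],[0,80,208,0,0],[0,89,231,0,0],[0,96,250,0,0]]]}}

```text
time_s: 8.55
eef_pos: [0.4978, 0.0814, 0.2697]
eef_rot: [-0.001, 0.182, 0.983, 0.0]
wrist_force: [0.2, -0.0, -2.5]
opening: 0.249
grasp_force: 58.8
```

{"method": "move_arm", "body": {"series": [[[0,5,14,0,0],[0,8,21,0,0],[0,10,26,0,0],[0,11,28,0,0],[0,11,28,0,0],[0,11,28,0,0],[0,11,28,10,0],[0,11,28,20,0],[0,11,28,25,0],[0,11,28,25,0]]]}}

```text
time_s: 9.38
eef_pos: [0.4971, 0.1092, 0.2425]
eef_rot: [-0.002, 0.183, 0.983, -0.0]
wrist_force: [-0.2, 0.3, -2.1]
opening: 0.248
grasp_force: 58.8
```

```bash
python3 - <<'E'
from h import *
shift([.4985,.110,.17])
pos=ctrl.get_obs()["eef_pos"]
ims=[]
for n in("side","scene"):
    c=cal(n);p,d=camera(n);u,v=proj(n,pos-[0,0,.05],c)[0].astype(int)
    ims.append(cv2.resize(p[v-50:v+50,u-50:u+50],(400,400),interpolation=cv2.INTER_CUBIC))
    W=world(n,d,d>0,c);P=W[(np.hypot(W[:,0]-pos[0],W[:,1]-pos[1])<.042)]
    for nm,a,b in(("neck",.12,.148),("skirt",pos[2]-.03,pos[2]-.007),("plug",pos[2]-.045,pos[2]-.034)):
        Q=P[(P[:,2]>a)&(P[:,2]<b)]
        if len(Q)>3: print(n,nm,len(Q),circ(Q))
cv2.imwrite("pics/over.png",np.hstack(ims))
E
```

```text
t 9.38 pos [0.4971 0.1092 0.2425] op 0.248 gf 58.8 wf [-0.2  0.3 -2.1] q6 -1.22 tilt -1.0 x [-0.933  0.359  0.004]
shift mm to [0.4985, 0.11, 0.17] [-1.3  1.3 72.5]
side neck 292 (array([0.4976, 0.1107]), np.float64(0.0244))
side skirt 216 (array([0.4964, 0.1099]), np.float64(0.0323))
side plug 17 (array([0.4952, 0.1053]), np.float64(0.0121))
scene neck 343 (array([0.5   , 0.1099]), np.float64(0.0241))
scene skirt 230 (array([0.4989, 0.1087]), np.float64(0.032))
scene plug 4 (array([0.5174, 0.0959]), np.float64(0.0078))
```

View pics/over.png

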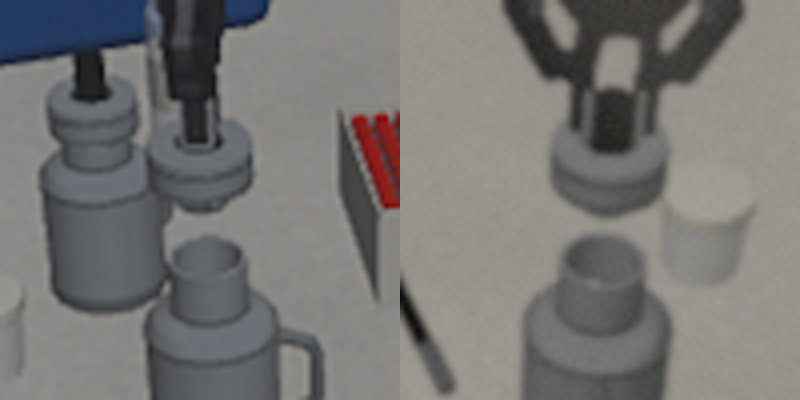

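The neck and held lids agree within about 1.2 mm in both views. The lids are above the mouth at (208,250) in the left panel and (602,255) in the right. I'll correct by (−1, 1) mm and lower.

{"method": "move_arm", "body": {"series": [[[0,-1,1,3,0],[0,-1,1,10,0],[0,-1,1,18,0],[0,-1,1,26,0],[0,-1,1,34,0],[0,-1,1,42,0],[0,-1,1,50,0],[0,-1,1,57,0],[0,-1,1,63,0],[0,-1,1,66,0]]]}}

```text
time_s: 10.32
eef_pos: [0.4992, 0.1102, 0.1778]
eef_rot: [-0.001, 0.182, 0.983, -0.0]
wrist_force: [-0.8, 0.8, -2.4]
opening: 0.249
grasp_force: 58.8
```

{"method": "move_arm", "body": {"series": [[[0,0,0,1,0],[0,0,0,2,0],[0,0,0,3,0],[0,0,0,4,0],[0,0,0,5,0],[0,0,0,6,0],[0,0,0,7,0],[0,0,0,8,0],[0,0,0,8,0],[0,0,0,8,0]]]}}

```text
time_s: 11.15
eef_pos: [0.4996, 0.1102, 0.1709]
eef_rot: [-0.0, 0.182, 0.983, -0.0]
wrist_force: [-0.7, 0.7, -2.0]
opening: 0.246
grasp_force: 58.8
```

```bash
python3 - <<'E'
from h import *
shift([.4985,.110,.17])
E
```

```text
t 11.15 pos [0.4996 0.1102 0.1709] op 0.246 gf 58.8 wf [-0.7  0.7 -2. ] q6 -1.22 tilt -1.0 x [-0.933  0.359  0.   ]
shift mm to [0.4985, 0.11, 0.17] [ 1.  -0.6  0.9]
```

{"method": "move_arm", "body": {"series": [[[0,0,0,0.5,0],[0,0,0,1,0],[0,0,0,1.5,0],[0,0,0,2,0],[0,0,0,2,0],[0,0,0,2.5,0],[0,0,0,2.5,0],[0,0,0,3,0],[0,0,0,3,0],[0,0,0,3,0]]]}}

```text
time_s: 11.98
eef_pos: [0.5001, 0.1102, 0.1693]
eef_rot: [0.001, 0.182, 0.983, -0.0]
wrist_force: [-4.4, 0.8, 8.5]
opening: 0.252
grasp_force: 60.1
```

Seated: the height is as computed and the contact force is up by about 10 N. I'll ease off and let go.

{"method": "move_arm", "body": {"series": [[[0,0,0,-0.5,0],[0,0,0,-1,0],[0.3,0,0,-1,0],[0.4,0,0,-1,0],[0.5,0,0,-1,0],[0.65,0,0,-1,0],[0.8,0,0,-1,0],[1,0,0,-1,0],[1,0,0,-1,0],[1,0,0,-1,0]]]}}

```text
time_s: 12.82
eef_pos: [0.4997, 0.1102, 0.169]
eef_rot: [0.0, 0.182, 0.983, -0.0]
wrist_force: [-0.9, 0.9, -0.0]
opening: 1.0
grasp_force: 0.0
```

{"method": "move_arm", "body": {"series": [[[1,0,0,0,0],[1,0,0,0,0],[1,0,0,0,0],[1,0,0,0,0],[1,0,0,0,0],[1,0,0,0,0],[1,0,0,0,0],[1,0,0,0,0],[1,0,0,0,0],[1,0,0,0,0]]]}}

```text
time_s: 13.65
eef_pos: [0.4997, 0.1102, 0.169]
eef_rot: [0.0, 0.182, 0.983, 0.0]
wrist_force: [-0.5, 0.8, 0.5]
opening: 0.998
grasp_force: 0.0
```

```bash
python3 - <<'E'
from h import *
shift([.4995,.110,.130])
pos=ctrl.get_obs()["eef_pos"]
ims=[]
for n in("side","scene","wrist"):
    c=cal(n);p,d=camera(n);u,v=proj(n,pos-[0,0,.03],c)[0].astype(int);h=90 if n=="wrist" else 45;v=min(v,480-h)
    ims.append(cv2.resize(p[v-h:v+h,u-h:u+h],(266,266),interpolation=cv2.INTER_CUBIC))
    W=world(n,d,d>0,c);P=W[(np.hypot(W[:,0]-pos[0],W[:,1]-pos[1])<.040)]
    for nm,a,b in(("neck",.12,.136),("skirt",.14,.162),("captop",.163,.17),("knob",.175,.205)):
        Q=P[(P[:,2]>a)&(P[:,2]<b)]
        if nm=="knob":Q=Q[np.hypot(Q[:,0]-pos[0],Q[:,1]-pos[1])<.02]
        if len(Q)>3: print(n,nm,len(Q),circ(Q),np.round(np.percentile(Q,[2,98],axis=0),4).tolist())
cv2.imwrite("pics/seat.png",np.hstack(ims))
E
```

```text
t 13.65 pos [0.4997 0.1102 0.169 ] op 0.998 gf 0.0 wf [-0.5  0.8  0.5] q6 -1.22 tilt -1.0 x [-0.933  0.359 -0.   ]
shift mm to [0.4995, 0.11, 0.13] [ 0.1 -0.2 39. ]
side neck 79 (array([0.4976, 0.1105]), np.float64(0.0242)) [[0.4724, 0.0847, 0.1204], [0.5164, 0.1124, 0.1342]]
side skirt 183 (array([0.499 , 0.1098]), np.float64(0.0313)) [[0.4662, 0.0761, 0.1411], [0.5283, 0.1137, 0.1615]]
side captop 187 (array([0.4982, 0.1094]), np.float64(0.027)) [[0.4681, 0.0792, 0.1637], [0.5296, 0.1351, 0.1689]]
side knob 16 (array([0.5054, 0.1075]), np.float64(0.0051)) [[0.504, 0.0996, 0.1771], [0.5108, 0.1122, 0.1959]]
scene neck 51 (array([0.5018, 0.1088]), np.float64(0.023)) [[0.4969, 0.0856, 0.1211], [0.5283, 0.1231, 0.1311]]
scene skirt 204 (array([0.5038, 0.1084]), np.float64(0.0296)) [[0.4911, 0.0766, 0.1404], [0.5347, 0.1361, 0.1617]]
scene captop 294 (array([0.5021, 0.1094]), np.float64(0.025)) [[0.4727, 0.0791, 0.1632], [0.5326, 0.1393, 0.1691]]
scene knob 113 (array([0.5019, 0.11  ]), np.float64(0.0095)) [[0.4905, 0.0982, 0.1757], [0.5132, 0.1198, 0.1975]]
wrist skirt 1492 (array([0.4848, 0.1148]), np.float64(0.0204)) [[0.4658, 0.0903, 0.1422], [0.5032, 0.1415, 0.1614]]
wrist captop 12828 (array([0.4991, 0.1092]), np.float64(0.0256)) [[0.468, 0.0794, 0.1647], [0.5284, 0.1397, 0.1679]]
wrist knob 4214 (array([0.4974, 0.11  ]), np.float64(0.0086)) [[0.4878, 0.0998, 0.1761], [0.5082, 0.1204, 0.1975]]
```

View pics/seat.png

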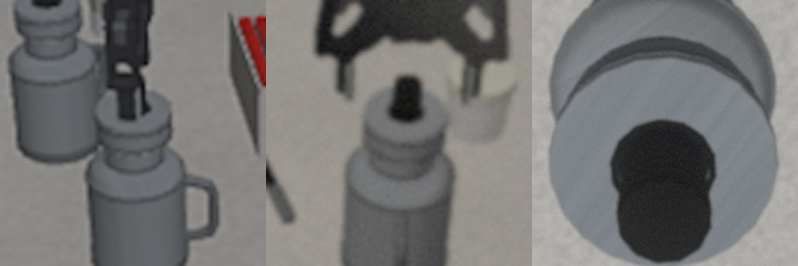

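Seated and level: cap top at 0.166, knob top at about 0.196, cap centred under the open fingers. Now I'll take the cap by its rim.

{"method": "move_arm", "body": {"series": [[[1,0,0,6,0],[1,0,0,12,0],[1,0,0,18,0],[1,0,0,24,0],[1,0,0,29,0],[1,0,0,33,0],[1,0,0,36,0],[1,0,0,38,0],[1,0,0,38,0],[1,0,0,38,0]]]}}

```text
time_s: 14.63
eef_pos: [0.4998, 0.1102, 0.131]
eef_rot: [0.0, 0.182, 0.983, 0.0]
wrist_force: [-0.1, 0.2, 0.4]
opening: 1.002
grasp_force: 0.0
```

{"method": "move_arm", "body": {"series": [[[0.95,0,0,0,0],[0.92,0,0,0,0],[0.89,0,0,0,0],[0.86,0,0,0,0],[0.83,0,0,0,0],[0.8,0,0,0,0],[0.77,0,0,0,0],[0.7,0,0,0,0],[0.7,0,0,0,0],[0.7,0,0,0,0]]]}}

```text
time_s: 15.47
eef_pos: [0.5001, 0.1102, 0.1315]
eef_rot: [0.001, 0.182, 0.983, 0.0]
wrist_force: [-0.2, 0.4, 4.4]
opening: 0.754
grasp_force: 66.7
```

```bash
python3 - <<'E'
from h import *
shift([.4995,.110,.130])
E
```

```text
t 15.47 pos [0.5001 0.1102 0.1315] op 0.754 gf 66.7 wf [-0.2  0.4  4.4] q6 -1.22 tilt -1.0 x [-0.933  0.359 -0.001]
shift mm to [0.4995, 0.11, 0.13] [ 0.5 -0.4  1.5]
```

{"method": "move_arm", "body": {"series": [[[0.6,0,0,0,0],[0.6,0,0,0,0],[0.6,0,0,-1,0],[0.6,0,0,-3,0],[0.6,0,0,-5,0],[0.6,0,0,-8,0],[0.6,0,0,-12,0],[0.6,0,0,-16,0],[0.6,0,0,-20,0],[0.6,0,0,-25,0]]]}}

```text
time_s: 16.3
eef_pos: [0.4996, 0.1102, 0.1564]
eef_rot: [-0.0, 0.182, 0.983, -0.0]
wrist_force: [0.6, 0.3, -0.6]
opening: 0.756
grasp_force: 66.3
```

{"method": "move_arm", "body": {"series": [[[0.6,0,0,-6,0],[0.6,0,0,-14,0],[0.6,0,0,-24,0],[0.6,0,0,-36,0],[0.6,0,0,-50,0],[0.6,0,0,-64,0],[0.6,0,0,-76,0],[0.6,0,0,-86,0],[0.6,0,0,-93,0],[0.6,0,0,-96,0]]]}}

```text
time_s: 17.13
eef_pos: [0.5002, 0.1102, 0.2535]
eef_rot: [0.001, 0.182, 0.983, 0.0]
wrist_force: [0.0, 0.3, -0.7]
opening: 0.756
grasp_force: 66.3
```

{"method": "move_arm", "body": {"series": [[[0.6,0,0,0,0],[0.6,0,0,0,0],[0.6,0,0,0,0],[0.6,0,0,0,0],[0.6,0,0,0,0],[0.6,0,0,0,0],[0.6,0,0,0,0],[0.6,0,0,0,0],[0.6,0,0,0,0],[0.6,0,0,0,0]]]}}

```text
time_s: 17.97
eef_pos: [0.4997, 0.1102, 0.252]
eef_rot: [-0.0, 0.182, 0.983, -0.0]
wrist_force: [-0.4, 0.1, -0.4]
opening: 0.758
grasp_force: 66.3
```

```bash
python3 - <<'E'
from h import *
shift([.4995,.110,.250])
pos=ctrl.get_obs()["eef_pos"]
ims=[]
for n in("side","scene"):
    c=cal(n);p,d=camera(n);u,v=proj(n,pos-[0,0,.05],c)[0].astype(int);h=65
    ims.append(cv2.resize(p[v-h:v+h,u-h:u+h],(400,400),interpolation=cv2.INTER_CUBIC))
    W=world(n,d,d>0,c);P=W[(np.hypot(W[:,0]-pos[0],W[:,1]-pos[1])<.040)]
    for nm,a,b in(("neck",.12,.148),("flange",.15,.163),("knob",.165,.2),("cap",pos[2]+.005,pos[2]+.04)):
        Q=P[(P[:,2]>a)&(P[:,2]<b)]
        if len(Q)>3: print(n,nm,len(Q),circ(Q),np.round(np.percentile(Q,[2,98],axis=0),4).tolist())
cv2.imwrite("pics/end.png",np.hstack(ims))
E
```

```text
t 17.97 pos [0.4997 0.1102 0.252 ] op 0.758 gf 66.3 wf [-0.4  0.1 -0.4] q6 -1.22 tilt -1.0 x [-0.933  0.359  0.   ]
shift mm to [0.4995, 0.11, 0.25] [ 0.1 -0.2  2. ]
side neck 174 (array([0.4977, 0.1109]), np.float64(0.0245)) [[0.4722, 0.0846, 0.1207], [0.5214, 0.1099, 0.1476]]
side flange 181 (array([0.4982, 0.1087]), np.float64(0.0213)) [[0.4734, 0.0837, 0.1509], [0.523, 0.1303, 0.1627]]
side knob 122 (array([0.4988, 0.11  ]), np.float64(0.0092)) [[0.488, 0.0993, 0.1662], [0.509, 0.1202, 0.1981]]
side cap 352 (array([0.497 , 0.1055]), np.float64(0.0287)) [[0.4665, 0.0718, 0.2604], [0.5281, 0.1325, 0.289]]
scene neck 191 (array([0.5001, 0.11  ]), np.float64(0.0241)) [[0.4956, 0.0845, 0.1207], [0.526, 0.1287, 0.1471]]
scene flange 230 (array([0.5023, 0.1096]), np.float64(0.0209)) [[0.4787, 0.0847, 0.1507], [0.5271, 0.1348, 0.1622]]
scene knob 142 (array([0.5019, 0.1099]), np.float64(0.0096)) [[0.4899, 0.0988, 0.1664], [0.5139, 0.1206, 0.1964]]
scene cap 780 (array([0.5031, 0.1087]), np.float64(0.0287)) [[0.4699, 0.0723, 0.2589], [0.5338, 0.1408, 0.2889]]
```

View pics/end.png

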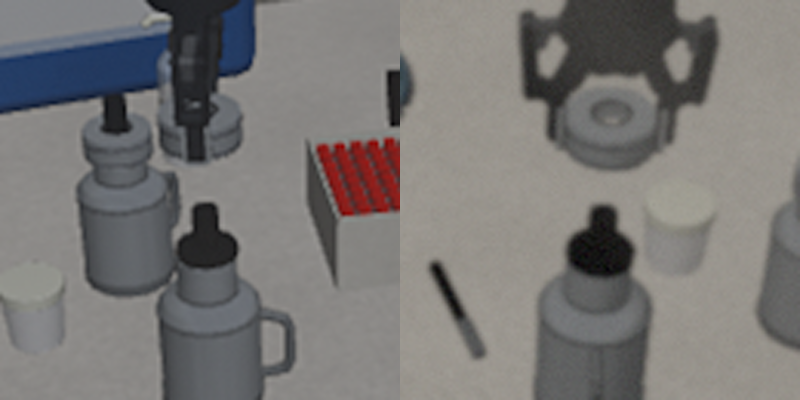

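The stopper is home in the neck, with its black flange at (208,245) in the left panel and (602,250) in the right. The cap alone is held level, about 120 mm above where it sat, and the arm is at rest. I'll hand in.

```bash
python3 -c "
from bench import order
print(order.hand_in())"
```

```text
the job is handed in; nothing more can be done
None
```

The job is handed in: the stopper is seated in the flask's neck, and the outer cap alone is held still and level about 12 cm above where it sat; the hand-in returned no verdict.

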